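# Lock the levelling jack's jam nut

## Task

Lock the height setting of the instrument levelling jack: take the larger open-ended spanner, slide its jaw fully home onto the jack's lower nut so that its handle lies on the rest beside the upright lug, and leave it there to hold that nut. Then push the end of the torque wrench that sits on the upper (jam) nut clockwise, seen from above, until the jam nut comes home, and bear on it there for half a second with about 10 N, always less than 15 N; let go with the spanner still in place and the wrench where it stands. The lower nut must keep its setting, and the other things on the bench stay where they are.

Things in the scene. Friction and masses are not known exactly. Their poses are not given: they have to be found in the camera images.
- jack: Grey levelling jack, fixed: base 100 x 100 mm, 12 mm thick, with a 50 mm wide arm along its -y. Origin on the bench under the threaded stud; z up. The stud carries, from below: a round flange, the lower hex nut, 1 mm above it the jam nut (same hex, 12 mm high) with the torque wrench on it, and a black 49 mm disc whose top is 98 mm above the bench.
- flange (a point): Centre of the top of the round steel flange (68 mm diameter), on the stud's axis 30 mm above the bench; axes as the jack. On it sits the lower hex nut: 36 mm across flats, 18 mm high, so 30 to 48 mm above the bench. Two of its flats face the jack's +x and -x: the spanner slides on along the jack's +y, its handle trailing towards -y.
- rest (a point): Centre of the top of the grey rest, 205 mm from the stud along the jack's -y, level with the flange (30 mm above the bench); 30 mm long in y, from x = -25 to +19 mm. The held spanner's handle lies on it.
- lug: Upright grey lug on the -x side of the rest: 14 mm (x) x 30 mm (y) x 22 mm high; origin at the centre of its underside, 18 mm from the jack's centre line. Its +x face stops the spanner's handle from turning clockwise; a spanner lying exactly on the centre line has 3 mm of air there.
- spanner: The larger of two loose open-ended steel spanners, 0.3 to 0.5 kg, flat on the bench, 12 mm thick. Origin under mid handle; +x to the jaw, z up. Handle 16 mm wide, x = -140 to +56 mm. Head 63 mm wide. Jaw 37.5 mm wide, throat at x = 68, prongs, flared at the mouth, to x = 121 mm. Centre of mass about 10 mm ahead of the origin.
- spanner_jaw (a point): Point on the underside of the spanner at its jaw's centre, 90 mm ahead (+x) of the spanner's origin; it comes over the flange's centre when the spanner is fully home on the lower nut.
- set_nut (a joint): Turn of the lower nut in rad, 0 at the start, + is clockwise from above. It turns easily (0.1 Nm), more easily than the jam nut turns on it (0.3 Nm, about 3 N at the wrench's end), so it is dragged round if not held. The spanner has about 0.08 rad of play on it; with that and the parts' give the held nut creeps 0.15 to 0.2 rad at 10 N.
- wrench: Torque wrench (steel bar 14 mm wide, round 56 mm head, 135 mm reach) fixed on the jam nut and turning with it. Origin on the stud's axis at its underside, 49 mm above the bench; x outwards along the bar, z up. Starts about 69 to 115 deg counter-clockwise from the jack's +x, comes home somewhere from 64 to 46 deg (less the lower nut's creep), and stays where it is left.
- wrench_grip (a point): Middle of the wrench's black plastic end (50 mm long, 20 mm wide, 14 mm high, 49 to 63 mm above the bench), 110 mm from the stud's axis: push here. Axes as the wrench. The jam nut comes home after 0.4 to 0.9 rad on the held nut: where cannot be read, only felt as the push rises above the 3 N drag. From there the end gives some 1 mm for each N and springs partly back.
- small_spanner: Bystander: a smaller open-ended spanner (22 mm jaw, about 170 mm long) that does not fit. Origin on its underside in its handle, +x to its jaw.
- vial_rack: Bystander: blue rack with small vials, 90 x 130 x 56 mm.
- solvent_bottle: Bystander: glass bottle, 90 mm across, 200 mm high.
- beaker: Bystander: glass beaker, 70 mm across, 85 mm high.
- column_box: Bystander: flat violet box, 70 x 200 x 35 mm.
- wash_bottle: Bystander: white bottle with a red cap, 60 mm across, 160 mm high.

How it is judged:
On the way, in this order (a step that is already met when the one before it is completed fails the run):
1. the larger spanner sits fully home on the lower nut, its handle on the rest beside the lug, let go (horizontal distance between spanner_jaw and flange below 0.008 m and z of spanner_jaw in the frame of flange below 0.004 m and angle between the x axis of spanner and the y axis of flange, either way round below 0.2 rad and contact force between spanner and the fingers below 0.1 N), for 0.2 s.
2. the torque wrench is pushed with more than 7 N for 0.3 s and the held spanner bears on the lug with more than 2.5 N, as it only does with the jam nut home (contact force between spanner and lug above 2.5 N and contact force between wrench and anything else above 7 N), for 0.3 s.
At the end, for the whole second after the job is handed in: The wrench's end is over 40 mm from its start and within 1.18 rad of the jack's +x; the lower nut is within 0.3 rad of its setting; the spanner rests on it: jaw centre within 10 mm of the stud's axis, underside within 5 mm of the flange, handle within 0.3 rad of the jack's y, at rest (distance of wrench_grip from where it was at the start of the episode above 0.04 m and angle between the x axis of wrench and the x axis of flange, either way round below 1.18 rad and value of joint set_nut between -0.3 and 0.3 rad and horizontal distance between spanner_jaw and flange below 0.01 m and z of spanner_jaw in the frame of flange below 0.005 m and angle between the x axis of spanner and the y axis of flange, either way round below 0.3 rad and linear speed of spanner below 0.02 m/s); the robot touches nothing.
It fails at once if the lower nut is turned more than 0.3 rad from its setting (value of joint set_nut above 0.3 rad or value of joint set_nut below -0.3 rad).
It fails at once if the torque wrench is pushed with more than 15 N (contact force between wrench and anything else above 15 N).
It fails at once if a bystander is moved by more than 30 mm (distance of any of small_spanner, vial_rack, solvent_bottle, beaker, column_box, wash_bottle from where it was at the start of the episode above 0.03 m).
It also fails if it takes over 69 s, if anything falls off the work surface, if the arm or the gripper's body presses on something with over 40 N, if the wrist force passes 120 N, or if a joint passes its speed limit or range.

## Robot

A 6-joint arm with a two-finger parallel gripper is mounted at the origin on the work surface. World frame = base frame: x ahead of the robot, y to its left, z up, the work surface at z = 0. Lengths are in m, angles in rad, forces in N, time in s.
With the tool pointing down it reaches from about 0.325 to 0.9 m from the base axis. Payload 6.1 kg.
Tool frame: the origin (TCP) lies midway between the tips of the shut fingers; the grasp point (between the pads) lies 19 mm behind it; z points along the fingers, y is the line along which they close (so a half turn about z gives the same grasp; the last joint's range is limited). The gripper opens to 85 mm and grips with 20 to 120 N. Pads are 22 mm wide; open, the fingers measure 114 mm over their backs; the gripper's body (76 mm by 85 mm) begins 54 mm behind the grasp point. The pads swing forward as they close: fully open they stand 13 mm farther back than shut.
Start: joints at [1.154, 0.22, 1.526, -0, 1.395, -0.126], TCP at [0.179, 0.599, 0.231] pointing down, gripper open.
Joint ranges: [-2.98, 2.98], [-0.91, 2.08], [0.09, 2.57], [-1.24, 4.39], [0.2, 2.65], [-2.68, 2.68]. Speed limits (rad/s): [2.57, 2.57, 3.01, 3.14, 3.14, 3.14].

## Interface

Orientations are given as [roll, pitch, yaw] about the fixed x, y, z axes, in that order (R = Rz(yaw) Ry(pitch) Rx(roll)).
In Python, from plant import movep, move_l, set_joints, gripper_to, hold, inverse_kinematics, observe, get_image, get_calibration, Unreachable, job_done gives the robot as it stands. Calls block until the motion is done:
- movep(position, orientation): joint-space move of the TCP to a pose.
- move_l(position, feed=0.15, rotation=None, max_force=None): straight line of the TCP; rotation=None keeps the orientation; feed is the mean speed in m/s. With max_force (N) it stops when the force on the tool has changed by that much, and returns True; else False.
- set_joints(angles): joint-space move.
- gripper_to(opening, f_grip=None): finger opening in m; f_grip is the grip in N (None keeps the last); returns when the fingers have stopped.
- hold(seconds).
- inverse_kinematics(position, orientation): joint angles nearest the present ones, or None.
- observe(): the state.
- get_image(name): name is "side" or "top" or "wrist"; returns (picture, depth): 420x560x3 uint8, red, green, blue; 420x560 float32, m along the optical axis (not along the pixel's ray), 0 where there is no reading.
- get_calibration(name): a dict with "intrinsics" (3x3 intrinsics, pixels), "dist_coeffs" ([k1, k2, p1, p2, k3] as OpenCV has them; the pictures are not rectified), "world_from_camera" (4x4, takes a point from camera to world coordinates). Camera axes: x right, y down, z forward; pixel columns grow to the right and rows downward; lengths in m; the calibration is good to about 2 mm. A picture is of the moment at which its call begins: read the wrist's pose just before it. get_calibration takes no time and is no camera call; for the wrist camera it gives the pose at the moment of the call.
A pose or a line that the arm cannot do raises Unreachable and nothing moves.
- job_done(): hands the job in; it is judged then, once.
The state is a dict: "time_s": time; "q": joint angles; "joint_velocities": joint speeds; "joint_torque": joint torques, N m; "eef_pos": TCP position; "tcp_rot": TCP orientation; "ft_force": force on the tool from outside, world axes, zero at the start; "torque": the same for the moment, N m; "opening": finger opening in m; "grasp_force": force on a finger pad.
Only numpy, scipy, OpenCV 4.12 (cv2) and the standard library are available. Lean on these libraries where they do the work, as an engineer would, in place of code of your own. Each camera call takes 0.05 s, during which the arm holds its last target. There are 200 camera calls.

## Working session

There is one attempt and no reset: what is moved stays moved. The work goes in short steps, each a Python script; the robot and the scene stay as the last script left them, time stands still between calls to the robot, and variables do not carry over. Pictures are saved under pics/ and viewed, at most 10 in all, crops included, and the job is handed in when it is done.

```bash
mkdir -p pics; ls; python3 - <<'E'
from plant import *
import cv2, numpy as np
for n in ["top","side"]:
    im,d=get_image(n); c=get_calibration(n)
    np.savez(f"pics/{n}.npz",im=im,d=d,K=c["intrinsics"],D=c["dist_coeffs"],T=c["world_from_camera"])
    cv2.imwrite(f"pics/{n}.png",im[:,:,::-1])
    print(n,np.round(c["intrinsics"],1).tolist(),np.round(c["dist_coeffs"],3),np.round(c["world_from_camera"],3).tolist())
o=observe(); print(o["time_s"],o["eef_pos"],o["tcp_rot"],o["ft_force"])
E
```

```text
pics
top [[481.7, 0.0, 272.9], [0.0, 481.7, 203.8], [0.0, 0.0, 1.0]] [-0.096  0.     0.     0.     0.   ] [[0.024, -0.979, 0.203, 0.308], [-1.0, -0.024, 0.001, 0.085], [0.004, -0.203, -0.979, 1.403], [0.0, 0.0, 0.0, 1.0]]
side [[496.3, 0.0, 285.7], [0.0, 496.3, 207.3], [0.0, 0.0, 1.0]] [-0.003  0.     0.     0.     0.   ] [[0.873, -0.354, 0.335, 0.105], [-0.488, -0.611, 0.623, -0.845], [-0.016, -0.708, -0.706, 1.062], [0.0, 0.0, 0.0, 1.0]]
0.1 [0.17900476 0.59826318 0.23032034] [-3.13989931e+00 -2.22605375e-04  2.85075946e+00] [ 0.34558604  0.17611086 -0.16663658]
```

View pics/top.png

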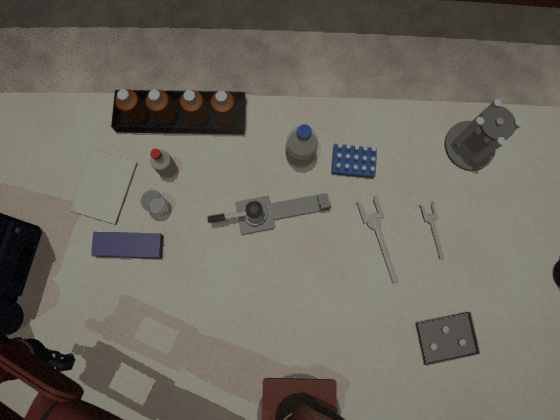

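View pics/side.png

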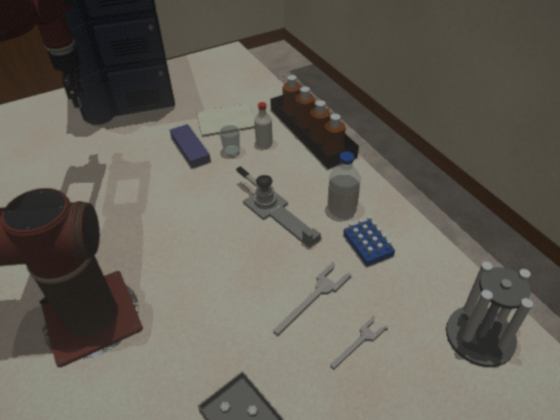

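The top view shows the jack disc at (254,210), its arm running right to the rest and lug at about (325,202), and the wrench end at (215,218). The large spanner has its tail at (394,281) and its prongs at (365-380,200). The side view agrees with this.

```bash
cat > h.py <<'E'
import numpy as np, cv2
from plant import *
def snap(n,save=None):
    c=get_calibration(n); im,d=get_image(n)
    c=dict(im=im,d=d,K=np.array(c["intrinsics"]),D=np.array(c["dist_coeffs"]),T=np.array(c["world_from_camera"]))
    if save: cv2.imwrite(f"pics/{save}.png",im[:,:,::-1]); np.savez(f"pics/{save}.npz",**c)
    return c
def rays(c,uv):
    p=cv2.undistortPoints(np.array(uv,float).reshape(-1,1,2),c["K"],c["D"]).reshape(-1,2)
    return np.c_[p,np.ones(len(p))]
def onplane(c,uv,z):
    r=rays(c,uv)@c["T"][:3,:3].T; o=c["T"][:3,3]
    return o+r*((z-o[2])/r[:,2])[:,None]
def cloud(c):
    v,u=np.mgrid[:420,:560]; r=rays(c,np.c_[u.ravel(),v.ravel()])*c["d"].reshape(-1,1)
    P=r@c["T"][:3,:3].T+c["T"][:3,3]; P[c["d"].ravel()==0]=np.nan
    return P.reshape(420,560,3)
E
python3 - <<'E'
from h import *
for n,pts in [("top",dict(disc=(254,210),lug=(325,197),arm0=(280,209),arm1=(310,205),grip=(215,218),tail=(394,281),head=(374,214),mid=(384,245),p1=(363,203),p2=(379,199),bench=(340,240))),("side",dict(disc=(264,182),arm=(290,220),lug=(313,235),grip=(243,174),tail=(278,330),head=(322,285),mid=(300,307),bench=(260,290)))]:
    c=dict(np.load(f"pics/{n}.npz")); P=cloud(c)
    for k,(u,v) in pts.items(): print(n,k,np.round(np.nanmedian(P[v-1:v+2,u-1:u+2].reshape(-1,3),0),4), np.round(P[v,u],4))
c=dict(np.load("pics/top.npz")); P=cloud(c)
m=np.zeros((420,560),bool); m[185:290,350:405]=1
g=c["im"].astype(int)
s=m&(P[...,2]>0.006)&(P[...,2]<0.03)
Q=P[s]; print(len(Q),Q.mean(0),np.percentile(Q[:,2],[5,50,95]))
ctr=Q[:,:2].mean(0);U,S,V=np.linalg.svd(Q[:,:2]-ctr); a=V[0]*np.sign(V[0][0]); t=(Q[:,:2]-ctr)@a; print("axis",a,np.arctan2(a[1],a[0]),t.min(),t.max(), ctr+a*t.min(),ctr+a*t.max())
E
```

```text
top disc [0.5598 0.1384 0.0967] [0.5595 0.1382 0.099 ]
top lug [ 0.6165 -0.0652  0.0292] [ 0.6168 -0.0652  0.0292]
top arm0 [0.5815 0.0654 0.0114] [0.581  0.0654 0.0129]
top arm1 [ 0.5956 -0.0228  0.0126] [ 0.5975 -0.0236  0.0018]
top grip [0.5408 0.2495 0.0616] [0.5413 0.2496 0.0593]
top tail [ 0.3779 -0.2677  0.0112] [ 0.3779 -0.2681  0.0101]
top head [ 0.5733 -0.2127  0.0102] [ 0.5733 -0.2127  0.0102]
top mid [ 0.4818 -0.2408  0.0118] [ 0.4819 -0.2408  0.0095]
top p1 [ 0.6083 -0.1827 -0.0014] [ 0.6081 -0.1826 -0.0012]
top p2 [ 6.212e-01 -2.313e-01  5.000e-04] [ 0.6216 -0.2312 -0.0012]
top bench [ 0.4951 -0.1132 -0.0012] [ 0.4951 -0.113  -0.    ]
side disc [0.5598 0.1289 0.0963] [0.5598 0.1289 0.0976]
side arm [0.5887 0.029  0.0134] [0.5887 0.0285 0.0138]
side lug [ 0.6095 -0.069   0.0281] [ 0.6097 -0.065   0.027 ]
side grip [0.5373 0.2333 0.06  ] [0.5373 0.2289 0.0628]
side tail [ 0.3853 -0.2717  0.012 ] [ 0.3853 -0.2717  0.0098]
side head [ 0.5481 -0.2123  0.0095] [ 0.5451 -0.2157  0.0159]
side mid [ 0.4639 -0.2431  0.012 ] [ 0.4634 -0.2431  0.0123]
side bench [ 0.4046 -0.1384 -0.0015] [ 0.4042 -0.1384 -0.0017]
750 [ 0.51790217 -0.22450429  0.01088258] [0.00659747 0.01075102 0.01575364]
axis [0.95586695 0.29379988] 0.2981997436069063 -0.1741916635541846 0.13280240509038801 [ 0.35139811 -0.27568178] [ 0.6448436  -0.18548696]
```

```bash
python3 - <<'E'
from h import *
movep([0.56,0.06,0.30],[np.pi,0,1.70]); c=snap("wrist","wj"); print(np.round(c["T"],3).tolist(),np.round(c["K"],0).tolist(),c["D"])
movep([0.50,-0.235,0.26],[np.pi,0,0.29]); c=snap("wrist","ws"); print(np.round(c["T"],3).tolist())
o=observe();print(o["time_s"],o["eef_pos"],o["tcp_rot"],o["q"],o["ft_force"])
a=cv2.imread("pics/wj.png");b=cv2.imread("pics/ws.png");cv2.imwrite("pics/w2.png",cv2.resize(np.vstack([a,b]),None,fx=.7,fy=.7))
E
```

```text
[[0.992, 0.126, 0.033, 0.55], [0.13, -0.957, -0.261, 0.127], [-0.001, 0.263, -0.965, 0.442], [0.0, 0.0, 0.0, 1.0]] [[353.0, 0.0, 283.0], [0.0, 353.0, 207.0], [0.0, 0.0, 1.0]] [-0.03410435  0.          0.          0.          0.        ]
[[0.288, -0.924, -0.252, 0.563], [-0.958, -0.278, -0.076, -0.215], [0.0, 0.263, -0.965, 0.403], [0.0, 0.0, 0.0, 1.0]]
3.7167 [ 0.50065087 -0.23394691  0.26026764] [ 3.14156723e+00 -6.40621432e-04  2.92684006e-01] [-5.80141906e-01  2.87001286e-02  1.68218562e+00  4.79192527e-04
  1.43027573e+00  6.97903410e-01] [-0.49576246  1.00558016 -0.27087608]
```

View pics/wj.png

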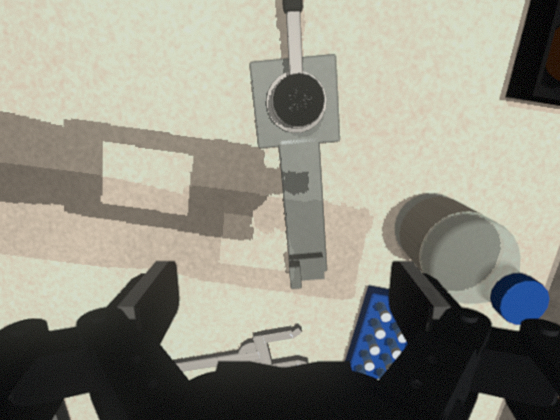

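View pics/ws.png

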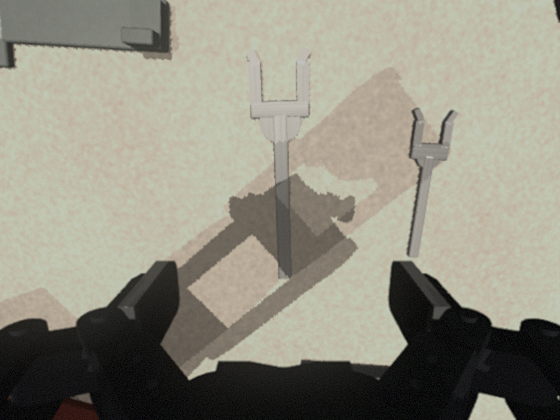

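The jack view shows the disc at (297,100), the plate corners at (250,62)-(338,145), and the rest and lug at about (305,262) and (294,275). The spanner view shows the tail at (284,278), the throat at about y=100, and the prong tips at (253,57) and (306,57).

```bash
python3 - <<'E'
from h import *
def rect(Q):
    r=cv2.minAreaRect((Q[:,:2]*1000).astype(np.float32)); return np.round(r[0],1),np.round(r[1],1),round(r[2],1)
def ax(Q,ref):
    m=Q[:,:2].mean(0);a=np.linalg.svd(Q[:,:2]-m,full_matrices=False)[2][0];a*=np.sign(a@ref);return m,a
c=dict(np.load("pics/ws.npz"));P=cloud(c)
v,u=np.mgrid[:420,:560]
roi=(u>235)&(u<325)&(v>40)&(v<290)
z=P[...,2]; print("bench z",np.nanmedian(P[300:340,240:330,2]), np.nanmedian(P[150:200,330:380,2]))
h=roi&(v>145)&(v<272)&(z>.007)&(z<.03)
Q=P[h];print("handle z",np.percentile(Q[:,2],[10,50,90]));m,a=ax(Q,[1,0]);yaw=np.arctan2(a[1],a[0]);n=np.array([-a[1],a[0]])
print("yaw",yaw,m,"width",np.percentile((Q[:,:2]-m)@n,[2,98]))
S=P[roi&(z>.007)&(z<.03)&(np.abs((P[...,:2]-m)@n)<.04)]; t=(S[:,:2]-m)@a; w=(S[:,:2]-m)@n
print("tail",np.percentile(t,[0,.2]),"tip",np.percentile(t,[99.8,100]))
T=t[(np.abs(w)<.005)]; print("throat t",np.percentile(T,[99,100]))
pr=(t>T.max()+.01)&(t<T.max()+.025); print("prong w",np.percentile(w[pr&(w>0)],[2,98]),np.percentile(w[pr&(w<0)],[2,98]))
for nm,t0 in [("throat",T.max()-.068),("tail",t.min()+.140)]: print(nm,"origin",m+a*t0)
# jack
c=dict(np.load("pics/wj.npz"));P=cloud(c);z=P[...,2]
D=P[(z>.09)&(z<.106)&(u>250)&(u<345)&(v<150)]; print("disc",len(D),rect(D),cv2.minEnclosingCircle((D[:,:2]*1000).astype(np.float32)),np.median(D[:,2]))
A=P[(z>.008)&(z<.017)&(u>270)&(u<335)&(v>155)&(v<245)]; m,a=ax(A,[0,1]);print("arm",m,a,"yaw",np.arctan2(-a[0],a[1]),rect(A),np.median(A[:,2]))
B=P[(z>.008)&(z<.018)&(u>240)&(u<345)&(v>45)&(v<150)];print("base",rect(B))
G=P[(z>.049)&(z<.07)&(u>275)&(u<312)&(v<55)]; m,a=ax(G,[0,1]);print("wrench",len(G),m,np.degrees(np.arctan2(a[1],a[0])),np.median(G[:,2]))
R=P[(z>.024)&(z<.036)&(u>275)&(u<335)&(v>235)&(v<290)];print("rest",rect(R),np.median(R[:,2]))
L=P[(z>.046)&(z<.058)&(u>275)&(u<335)&(v>235)&(v<295)];print("lug",rect(L),np.median(L[:,2]))
F=P[(z>.027)&(z<.034)&(u>240)&(u<345)&(v>45)&(v<150)];print("flange",len(F),rect(F))
# cross-check disc centre from the top camera
c=dict(np.load("pics/top.npz"));P=cloud(c);z=P[...,2];D=P[(z>.09)&(z<.106)&(u>235)&(u<275)&(v>190)&(v<235)];print("top disc",D.mean(0))
for s in("top","side"):
  c=dict(np.load(f"pics/{s}.npz"));P=cloud(c);z=P[...,2];H=P[(P[...,0]>.36)&(P[...,0]<.55)&(P[...,1]>-.29)&(P[...,1]<-.2)&(z>.007)&(z<.03)];m,a=ax(H,[1,0]);print(s,"handle",H.mean(0),np.arctan2(a[1],a[0]))
E
```

```text
bench z -6.4891596529004225e-06 -1.5814916603518192e-05
handle z [0.01077514 0.01189935 0.01296834]
yaw 0.3210752499821291 [ 0.45889882 -0.24471508] width [-0.00762194  0.00762389]
tail [-0.08788898 -0.08715995] tip [0.16943777 0.17119121]
throat t [0.11740646 0.11948894]
prong w [0.01915499 0.03165247] [-0.0310285 -0.0194045]
throat origin [ 0.50775651 -0.22846584]
tail origin [ 0.50834679 -0.22826952]
disc 2183 (array([562.1, 139.1]), array([48.2, 47.9]), 53.0) ((562.4143676757812, 138.9065704345703), 24.6047420501709) 0.09778630777764968
arm [0.587644   0.02301254] [-0.23407604  0.97221829] yaw 0.23626809563507237 (array([588.3,  20.9]), array([ 50. , 119.3]), 12.5) 0.011927012769916062
base (array([563.1, 135.2]), array([100.4, 106.8]), 12.5)
wrench 860 [0.54857295 0.21023014] 101.40749412712775 0.059963308459507814
rest (array([604.2, -61.9]), array([43.2, 30.6]), 12.2) 0.029815906117730273
lug (array([588.7, -64.2]), array([14. , 28.9]), 12.6) 0.051758029523195026
flange 563 (array([562.2, 138.5]), array([67.4, 66.3]), 7.2)
top disc [0.5626742  0.14060839 0.09777248]
top handle [ 0.4688492  -0.24051244  0.01128826] 0.30172342398862284
side handle [ 0.46590011 -0.24361083  0.01070705] 0.32726157562026903
```

```bash
cat >> h.py <<'E'
S=np.array([.5624,.1389]); TH=0.217
JX=np.array([np.cos(TH),np.sin(TH)]); JY=np.array([-np.sin(TH),np.cos(TH)])
def J(x,y,z): return np.r_[S+x*JX+y*JY,z]
E
python3 - <<'E'
from h import *
for n in("top","wj"):
    P=cloud(dict(np.load(f"pics/{n}.npz"))).reshape(-1,3);q=np.c_[(P[:,:2]-S)@JX,(P[:,:2]-S)@JY,P[:,2]]
    for y0 in range(-300,0,30):
        k=(q[:,1]*1e3>y0)&(q[:,1]*1e3<=y0+30)&(q[:,0]>.028)&(q[:,0]<.15)&(q[:,2]>.02)&(q[:,2]<.25)
        if k.sum(): print(n,y0,"min jx",np.round(np.percentile(q[k,0],2),3),"z",np.round(np.percentile(q[k,2],[5,95]),3))
a=np.array([np.cos(.321),np.sin(.321)]);g=np.r_[[.508,-.2284]+.010*a,0]
gripper_to(0.045,60)
movep(g+[0,0,.08],[np.pi,0,.321]); print(move_l(g+[0,0,.002],.08,max_force=12))
o=observe();print(o["eef_pos"],o["ft_force"])
print(gripper_to(0.0,80)); o=observe();print(o["eef_pos"],o["opening"],o["grasp_force"],o["ft_force"])
move_l(np.r_[o["eef_pos"][:2],.13],.1); o=observe();print(o["time_s"],o["eef_pos"],o["opening"],o["grasp_force"],o["ft_force"])
movep([.47,-.10,.16],[np.pi,0,TH+np.pi/2]); o=observe(); c=snap("wrist","wh"); print(o["eef_pos"],o["tcp_rot"])
P=cloud(c); v,u=np.mgrid[:420,:560]
R=(P[...,:2]-o["eef_pos"][:2]); x=R@JY; y=R@-JX; zz=P[...,2]-o["eef_pos"][2]
k=(np.abs(zz)<.03)&(x>.015)&(x<.13)&(np.abs(y)<.04)
H=k&(x<.045)&(np.abs(y)<.012); print("handle",H.sum(),np.polyfit(x[H],y[H],1),np.polyfit(x[H],zz[H],1))
k2=k&(x>.05); print("head x",x[k2].max(),"z",np.polyfit(x[k2],zz[k2],1))
T=x[k2&(np.abs(y)<.006)]; print("throat",T.max())
pr=k&(x>T.max()+.01)&(x<T.max()+.025);print("prongs",np.percentile(y[pr&(y>0)],[2,98]),np.percentile(y[pr&(y<0)],[2,98]))
E
```

```text
top -300 min jx 0.07 z [0.023 0.057]
top -270 min jx 0.078 z [0.022 0.057]
top -210 min jx 0.12 z [0.041 0.153]
top -180 min jx 0.117 z [0.038 0.197]
top -150 min jx 0.122 z [0.032 0.148]
wj -300 min jx 0.067 z [0.025 0.056]
wj -270 min jx 0.075 z [0.022 0.056]
wj -210 min jx 0.117 z [0.048 0.166]
wj -180 min jx 0.115 z [0.051 0.2  ]
wj -150 min jx 0.12 z [0.033 0.147]
wj -30 min jx 0.028 z [0.028 0.031]
False
[ 0.51803037 -0.22556624  0.00259121] [0.8974955  0.2428658  1.12219751]
False
[ 0.51801771 -0.2256861   0.00294354] 0.013188943533962699 79.18347001075745 [-1.80266753  0.2208678   6.30877008]
7.8833 [ 0.51743392 -0.22535343  0.12901072] 0.013451169964408444 78.2184648513794 [ 0.1047932  -0.43592192 -4.91844131]
[ 0.4700689  -0.10021493  0.1598731 ] [-3.14149793e+00  1.56425316e-04  1.78645364e+00]
handle 4385 [-0.01838898  0.00066422] [0.00057026 0.00866627]
head x 0.10650250099871464 z [-0.00596074  0.00877293]
throat 0.059442747060746655
prongs [0.02005264 0.03266707] [-0.03012889 -0.01747073]
```

View pics/wh.png

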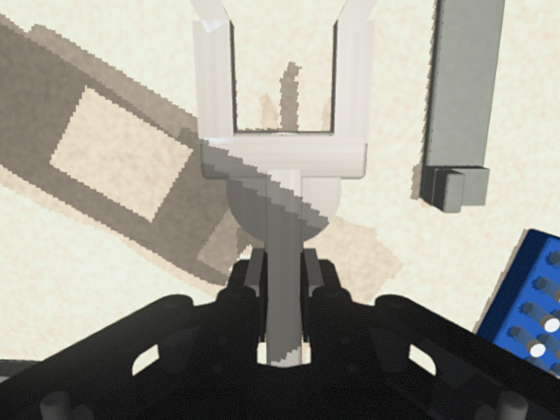

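The spanner is held square, with the throat at (283,132) and the prongs at x=215 and x=350. Next I go to the pre-insert pose and check from close by.

```bash
cat >> h.py <<'E'
def meas(save):
    o=observe(); c=snap("wrist",save); P=cloud(c); e=o["eef_pos"]
    q=np.stack([(P[...,:2]-S)@JX,(P[...,:2]-S)@JY,P[...,2]],-1); t=np.array([(e[:2]-S)@JX,(e[:2]-S)@JY,e[2]])
    x=q[...,1]-t[1]; y=q[...,0]-t[0]; zz=q[...,2]-t[2]
    k=(np.abs(zz-.009)<.005)&(x>.015)&(x<.14)&(np.abs(y)<.04)
    T=x[k&(np.abs(y)<.006)].max(); pr=k&(x>T+.008)&(x<T+.025)
    l,r=y[pr&(y<0)],y[pr&(y>0)]; jc=(np.percentile(l,98)+np.percentile(r,2))/2; jo=(np.percentile(l,2)+np.percentile(r,98))/2
    D=P[(q[...,2]>.09)&(q[...,2]<.106)&(np.hypot(q[...,0],q[...,1])<.035)]
    dc,dr=cv2.minEnclosingCircle((D[:,:2]*1000).astype(np.float32)) if len(D) else ((0,0),0)
    dj=((np.array(dc)/1e3-S)@JX,(np.array(dc)/1e3-S)@JY)
    print("t",o["time_s"],"tcp(j)",np.round(t,4),"throat ahead",round(T,4),"jaw lat",np.round([jc,jo],4),"spanner top z",np.median(q[...,2][k]),"disc(j)",np.round(dj,4),dr,"F",np.round(o["ft_force"],1),"yawerr",o["tcp_rot"][2]-TH-np.pi/2,"grip",o["grasp_force"])
    return c,q,t
E
python3 - <<'E'
from h import *
print(move_l(J(.0013,-.168,.16),.15,max_force=20))
print(move_l(J(.0013,-.168,.0365),.08,max_force=12))
c,q,t=meas("pre")
E
```

```text
False
False
t 11.95 tcp(j) [ 0.0018 -0.1682  0.0372] throat ahead 0.0594 jaw lat [-0.0014 -0.0014] spanner top z 0.04584224154578967 disc(j) [-0.5791 -0.0146] 0 F [ 0.4  0.2 -4.6] yawerr 3.813505357896929e-05 grip 78.2476007938385
```

View pics/pre.png

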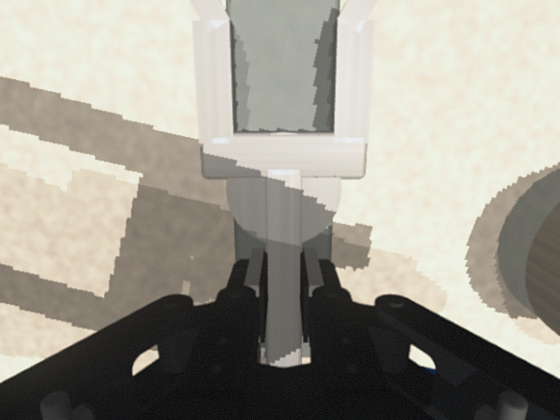

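```bash
python3 - <<'E'
from h import *
c=dict(np.load("pics/pre.npz"));P=cloud(c);q=np.stack([(P[...,:2]-S)@JX,(P[...,:2]-S)@JY,P[...,2]],-1)
k=(abs(q[...,2]-.012)<.003)
for v in range(225,262,6):
    w=q[v:v+6][k[v:v+6]]; w=w[abs(w[:,0])<.04]; print(v,np.round([w[:,0].min(),w[:,0].max(),(w[:,0].min()+w[:,0].max())/2,w[:,1].mean()],4))
# tighten: slide on
print(move_l(J(.0012,-.135,.0362),.05,max_force=8))
o=observe();print(o["time_s"],(o["eef_pos"][:2]-S)@JX,(o["eef_pos"][:2]-S)@JY,o["eef_pos"][2],o["ft_force"])
meas("pre2")
E
```

```text
225 [-0.0247  0.0251  0.0002 -0.1579]
231 [-2.48e-02  2.47e-02 -1.00e-04 -1.61e-01]
237 [-0.0243  0.0249  0.0003 -0.1641]
243 [-0.0245  0.025   0.0002 -0.1671]
249 [-0.0247  0.025   0.0002 -0.1704]
255 [-2.480e-02  2.470e-02 -1.000e-04 -1.736e-01]
261 [-0.0241  0.0246  0.0002 -0.1759]
False
12.8083 0.001305731252672367 -0.13502118159502982 0.03626914177674216 [ 1.23823286 -0.99196909 -4.96551529]
t 12.8083 tcp(j) [ 0.0013 -0.135   0.0363] throat ahead 0.0594 jaw lat [-0.0015 -0.0014] spanner top z 0.04492876800117365 disc(j) [-0.5791 -0.0146] 0 F [ 1.2 -1.  -5. ] yawerr 0.0002974739889176625 grip 78.24682831764221
```

```bash
python3 - <<'E'
from h import *
def st(m):
    o=observe();e=o["eef_pos"];print(m,round(o["time_s"],2),np.round([(e[:2]-S)@JX,(e[:2]-S)@JY,e[2]],4),"Fj",np.round([o["ft_force"][:2]@JX,o["ft_force"][:2]@JY,o["ft_force"][2]],2),"grip",round(o["grasp_force"],1),round(o["opening"],4))
for y in (-.115,-.10,-.09,-.0815):
    s=move_l(J(.0015,y,.0362),.04,max_force=12); st(s)
    if s: break
meas("home")
E
```

```text
False 13.51 [ 0.0015 -0.1149  0.0362] Fj [-0.51  0.22 -4.52] grip 78.2 0.0133
False 14.03 [ 0.0015 -0.0998  0.0362] Fj [-0.03  0.81 -5.94] grip 78.2 0.0133
False 14.43 [ 0.0015 -0.0897  0.0362] Fj [ 0.05  0.36 -4.13] grip 78.2 0.0131
False 14.79 [ 0.0015 -0.0812  0.0362] Fj [ 0.15  0.13 -4.46] grip 78.2 0.0133
t 14.7917 tcp(j) [ 0.0015 -0.0812  0.0362] throat ahead 0.0517 jaw lat [-0.0019 -0.0014] spanner top z 0.044837285328868604 disc(j) [-0.     -0.0009] 24.35454750061035 F [ 0.1  0.2 -4.5] yawerr 0.0005081095154286785 grip 78.22664737701416
```

```bash
python3 - <<'E'
from h import *
def st(m):
    o=observe();e=o["eef_pos"];print(m,round(o["time_s"],2),np.round([(e[:2]-S)@JX,(e[:2]-S)@JY,e[2]],4),"Fj",np.round([o["ft_force"][:2]@JX,o["ft_force"][:2]@JY,o["ft_force"][2]],2),"grip",round(o["grasp_force"],1),round(o["opening"],4)); return e
s=move_l(J(.0015,-.077,.0362),.02,max_force=6); e=st(s); y=(e[:2]-S)@JY-(.001 if s else .003)
s=move_l(J(.0015,y,.0362),.02); st(s)
s=move_l(J(.0015,y,.0320),.02,max_force=5); st(s)
gripper_to(.032); hold(.3); st("open")
meas("rel")
e=observe()["eef_pos"]
move_l(np.r_[e[:2],.14],.12); st("up")
c=snap("wrist","seated"); 
E
```

```text
True 15.07 [ 0.0012 -0.0798  0.0357] Fj [ 1.35 -3.08 -2.78] grip 78.4 0.0133
False 15.39 [ 0.0011 -0.0805  0.0358] Fj [-1.07  1.06 -5.47] grip 78.2 0.013
True 15.63 [ 0.0015 -0.0806  0.0329] Fj [-1.18 -0.49  4.76] grip 79.4 0.0132
open 16.25 [-0.0001 -0.0804  0.0312] Fj [ 0.86 -0.45  0.16] grip 0.0 0.0322
t 16.25 tcp(j) [-0.0001 -0.0804  0.0312] throat ahead 0.0494 jaw lat [-0.0002  0.0003] spanner top z 0.04168996687964219 disc(j) [ 0.     -0.0002] 24.374990463256836 F [ 0.9 -0.2  0.2] yawerr -1.0881188716727053e-05 grip 0.0
up 17.36 [-0.0007 -0.0802  0.139 ] Fj [-0.07 -0.51 -0.33] grip 0.0 0.0321
```

View pics/seated.png

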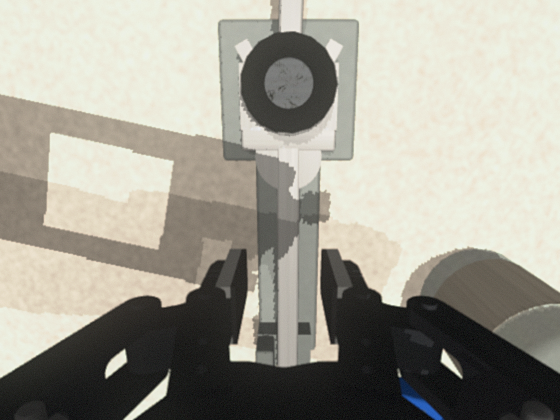

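The spanner is seated: the handle lies along the arm, the lug is left of it at (266,342), and the prong tips show at (242,47) and (334,47) around the stud. Next is the wrench push.

```bash
cat >> h.py <<'E'
def pose(al,s,z,r=.110):
    w=TH+al; u=np.array([np.cos(w),np.sin(w)]); d=np.array([np.sin(w),-np.cos(w)])
    return np.r_[S+r*u-s*d,z],[np.pi,0,w],d
def force(n=5,dt=.02):
    f=[]
    for _ in range(n): hold(dt); f.append(observe()["ft_force"])
    return np.array(f)
E
python3 - <<'E'
from h import *
A=np.radians(88.8)
gripper_to(0.0,40)
p,r,d=pose(A,.045,.16); move_l(p,.2,rotation=r)
p,_,_=pose(A,.045,.046); print(move_l(p,.1,max_force=10))
f=force(15); b=f.mean(0); np.save("bias.npy",b); print("bias",b,"std",f.std(0),observe()["time_s"],observe()["eef_pos"],p,observe()["opening"])
s=.045
while s>.012:
    s-=.002; p,r,d=pose(A,s,.046); hit=move_l(p,.02,rotation=r,max_force=4)
    F=-(force(3)-b).mean(0)[:2]@d
    if hit or F>1.5: print("contact",s,F,hit);break
print(observe()["time_s"],observe()["eef_pos"],p); np.save("s.npy",[A,s]); snap("wrist","push0"); snap("side","push0s")
E
```

```text
False
bias [ 0.09134314 -0.24981391 -0.03854907] std [0.36480624 0.46909872 0.46668991] 20.4917 [0.49716755 0.2381585  0.04652259] [0.49683382 0.23802656 0.046     ] 5.419006065310954e-05
contact 0.010999999999999973 1.9844794330402966 False
25.5917 [0.5301297  0.24465407 0.04594451] [0.53018246 0.24464985 0.046     ]
```

View pics/push0.png

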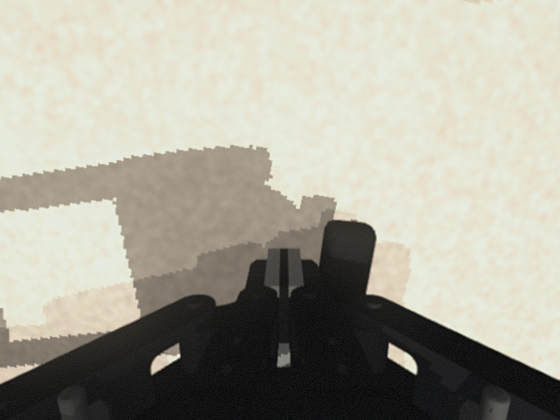

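The shut fingers are at (284,265), right against the wrench end at (348,250). It has already turned about 7° under the light drag force, so I continue along the arc with force feedback.

```bash
python3 - <<'E'
from h import *
A,_=np.load("s.npy"); b=np.load("bias.npy"); a=A-.12; s=.0255; step=.018; mx=0;home=None
log=[]
while a>A-1.05:
    p,r,d=pose(a,s,.046); hit=move_l(p,.025,rotation=r,max_force=5)
    f=(force(4)-b); F=-f.mean(0)[:2]@d; N=np.linalg.norm(f.mean(0)[:2]); log.append((round(A-a,3),round(F,1),round(N,1),hit))
    if F>9 or N>11: break
    if F>4.8: step=.007 
    if F>7.5: step=.004
    a-=step
print(log,observe()["time_s"]); np.save("s.npy",[A,a,s])
f=force(12,.05)-b; print("hold",np.round(-f[:,:2]@d,1),f.mean(0),observe()["time_s"])
E
```

```text
[(np.float64(0.12), np.float64(0.1), np.float64(0.5), False), (np.float64(0.138), np.float64(1.1), np.float64(1.2), False), (np.float64(0.156), np.float64(2.1), np.float64(2.2), False), (np.float64(0.174), np.float64(2.0), np.float64(2.0), False), (np.float64(0.192), np.float64(2.5), np.float64(2.5), False), (np.float64(0.21), np.float64(1.9), np.float64(2.0), False), (np.float64(0.228), np.float64(2.4), np.float64(2.4), False), (np.float64(0.246), np.float64(2.5), np.float64(2.5), False), (np.float64(0.264), np.float64(2.2), np.float64(2.3), False), (np.float64(0.282), np.float64(2.5), np.float64(2.6), False), (np.float64(0.3), np.float64(2.4), np.float64(2.5), False), (np.float64(0.318), np.float64(2.5), np.float64(3.0), False), (np.float64(0.336), np.float64(1.9), np.float64(2.6), False), (np.float64(0.354), np.float64(2.2), np.float64(3.0), False), (np.float64(0.372), np.float64(2.5), np.float64(3.4), False), (np.float64(0.39), np.float64(2.6), np.float64(3.7), False), (np.float64(0.408), np.float64(2.4), np.float64(2.9), False), (np.float64(0.426), np.float64(2.4), np.float64(3.
[... 1335 characters left out ...]
oat64(4.2), np.float64(4.8), False), (np.float64(0.84), np.float64(5.4), np.float64(5.9), False), (np.float64(0.847), np.float64(5.9), np.float64(6.3), False), (np.float64(0.854), np.float64(6.5), np.float64(7.0), False), (np.float64(0.861), np.float64(6.9), np.float64(7.3), False), (np.float64(0.868), np.float64(6.8), np.float64(7.2), False), (np.float64(0.875), np.float64(7.5), np.float64(8.0), False), (np.float64(0.879), np.float64(8.1), np.float64(8.4), False), (np.float64(0.883), np.float64(8.1), np.float64(8.6), False), (np.float64(0.887), np.float64(9.1), np.float64(9.4), False)] 41.225
hold [9.2 8.8 8.9 8.6 8.4 8.6 8.4 8.4 8.5 8.8 8.  9.7] [-5.28691893  7.26192022  1.16915637] 41.825
```

```bash
python3 - <<'E'
from h import *
A,a,s=np.load("s.npy"); b=np.load("bias.npy")
for _ in range(5):
    a-=.004; p,r,d=pose(a,s,.046); move_l(p,.02,rotation=r,max_force=4); F=-(force(4)-b).mean(0)[:2]@d
    if F>9.8: break
f=force(14,.05)-b; print(A-a,F,"hold",np.round(-f[:,:2]@d,1))
p,_,_=pose(a,s+.05,.046); move_l(p,.05); move_l(np.r_[p[:2],.18],.15)
print("free",(force(5)-b).mean(0))
movep(J(-.02,-.10,.30),[np.pi,0,TH+np.pi/2]); c=snap("wrist","end"); print(observe()["time_s"])
P=cloud(c);q=np.stack([(P[...,:2]-S)@JX,(P[...,:2]-S)@JY,P[...,2]],-1)
k=(abs(q[...,2]-.042)<.004)&(abs(q[...,0])<.014)&(q[...,1]<-.06)&(q[...,1]>-.18); pf=np.polyfit(q[k][:,1],q[k][:,0],1);print("handle",k.sum(),pf,np.median(q[k][:,2]))
g=(q[...,2]>.05)&(q[...,2]<.07)&(np.hypot(q[...,0],q[...,1])>.04)&(np.hypot(q[...,0],q[...,1])<.15)&(q[...,1]>0); m=q[g].mean(0);print("wrench ang",np.arctan2(m[1],m[0]),g.sum())
E
```

```text
0.9070000000000008 9.770218751752255 hold [10.   9.8 11.4 10.  10.  11.1 10.7 10.8 10.6 10.9 10.   9.5 10.9 10.3]
free [ 0.01629204  0.24399119 -0.22759486]
47.6333
handle 1431 [ 0.01340822 -0.00019097] 0.041852726231263127
wrench ang 0.7353835649466185 1225
```

View pics/end.png

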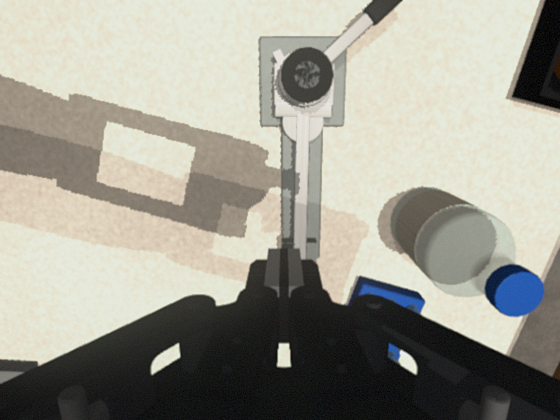

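The spanner is still on the nut, with its handle at (303,190) lying on the rest. The wrench stands at 0.74 rad, with its end at (380,10), and the robot is clear of everything.

```bash
python3 -c "
from plant import *
print(job_done())"
```

```text
the job is handed in; nothing more can be done
None
```

The job is handed in: the spanner is home on the lower nut with its handle on the rest. The jam nut was pushed home and held at about 10 N (11.4 N peak reading) for 0.7 s, and the wrench was left at 0.74 rad from the jack's +x. The lower nut's turn was not measured directly.

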